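Turn the sample wheel back one notch past its pawl

ROBOT

A 6-joint arm with a two-finger parallel gripper is mounted at the origin on the work surface. World frame = base frame: x ahead of the robot, y to its left, z up, the work surface at z = 0. Lengths are in m, angles in rad, forces in N, time in s.
With the tool pointing down it reaches from about 0.375 to 0.9 m from the base axis. Payload 3.1 kg.
Tool frame: the origin (TCP) lies midway between the tips of the shut fingers; the grasp point (between the pads) lies r.pinch_z behind it (r.pinch_z is the distance from the TCP to the grasp point, in m); z points along the fingers, y is the direction in which the jaws open and shut (so a half turn about z gives the same grasp; the last joint's range is limited). The gripper opens to 87 mm and grips with 3 to 60 N. Pads are 19 mm wide; open, the fingers measure 117 mm over their backs; the gripper's body (75 mm by 190 mm) begins 51 mm behind the grasp point.
Start: joints at [0.94, 0.527, 1.433, -0, 1.181, -0.178], TCP at [0.273, 0.562, 0.223] pointing down, gripper open.
Joint ranges: [-3.08, 3.08], [-0.75, 2.2], [0.22, 2.44], [-1.43, 4.57], [0, 2.65], [-2.85, 2.85]. Speed limits (rad/s): [2.79, 2.79, 3.14, 3.14, 3.14, 3.14].

INTERFACE

Orientations are given as a unit quaternion [x, y, z, w].
In Python, from cell import readout, eyes, ticket, finder, r gives the robot as it stands.
- The arm moves only by the tool step_arm, never from a script. Its argument "motion" is a list of rows, each an object of numbers: "tx", "ty", "tz": the shift along the world's x, y, z in m; "spin": the turn about the world's z in rad; "jaw": the finger opening in m, from 0 to 0.087. In form: [{"tx": .., "ty": .., "tz": .., "spin": .., "jaw": ..}, ...]. A call has 1 to 10 rows; each row is the pose to reach, as a shift and turn from the pose measured when the call began; what a row does not reach only later rows make up. A row lasts 1/8 s, in which the tool goes at most 62.5 mm and 10.7 degrees, less where a joint would pass 70% of its speed; a pose out of reach is approached as far as the arm can. A call with a gripper value outside its range is refused whole. The fingers move at their own pace and stop on an object; the grip force is fixed at half the most. Time passes only in rows, so rows that repeat a pose let the fingers close. It gives the time, the measured TCP pose, the force and the opening at its end, in the units of the state.
- readout.read_state(): the state, without advancing time (a new reading comes with each control period).
- eyes.read_camera(name): name is "scene" or "top"; returns the picture (400x640x3 uint8, blue, green, red); there is no depth.
- eyes.get_calibration(name): a dict with "intrinsics" (3x3 intrinsics, pixels), "xyz" and "orientation" of the camera in the world. Camera axes: x right, y up, looking along -z (the intrinsics and any distortion apply to the point x, -y, -z); pixel columns grow to the right and rows downward; lengths in m; the calibration is good to about 2 mm. A picture is of the moment at which its call begins. get_calibration takes no time and is no camera call.
- ticket.sign_off(): hands the job in, once; it reports no verdict.
Trained networks look in the newest picture that a camera, given by its name, has taken for a name from the list of things; names that differ only in an ending like _2 or _b are one class to them, and where a whole thing is asked for, a point or a joint stands for the part that bears it (a point fixed in the world has none). Each returns a list of dicts, best first, with "p" (0 to 1); they miss things now and then, are a little off and sometimes report something else, mostly with a low value. They report only what shows in the picture. A call takes as long as a camera call.
- finder.recognise(camera, label): "box" ([left, top, right, bottom] in pixels, round what is visible of it).
- finder.cut_out(camera, label): "pixels" (400x640 bool, what is visible of it) and "box" ([left, top, right, bottom] in pixels, round what is visible of it).
- finder.tip_of(camera, label): "location" ([column, row] in pixels: a listed point, or the origin of a listed thing).
The state is a dict: "time": time; "joint_pos": joint angles; "dq": joint speeds; "joint_efforts": joint torques, N m; "tool_pos": TCP position; "tcp_rot": TCP orientation; "force": force on the tool from outside, world axes, zero at the start; "wrist_torque": the same for the moment, N m; "gripper_width": finger opening in m.
Only numpy, scipy, OpenCV 4.12 (cv2) and the standard library are available. Lean on these libraries where they do the work, as an engineer would, in place of code of your own. Each camera call takes 0.05 s, during which the arm holds its last target. There are 200 camera calls.

TASK

Bring the previous rock sample back round: with a fingertip tip the red-knobbed pawl up off the toothed sample wheel so that it stays up, then push the wheel backward (clockwise seen from above) by exactly one notch, an eighth of a turn. Finally tip the pawl back over so that its nose drops fully into the notch and locks the wheel again. Leave the hammer, the two pink quartz crystals and the tin where they are.

Things in the scene. Friction and masses are not known exactly. Their poses are not given: they have to be found in the camera images.
- indexer: Fixed blue base of the sample wheel. Origin on the bench under the wheel's vertical axis; z up; its +y axis points from the wheel's axis toward the pawl; yaw varies. On the wheel's rim lie eight dark ratchet teeth, one per 45 degrees, at 105 to 119 mm radius, tops 64 mm above the bench.
- hub (a point): Centre of the wheel's top face, 50 mm above the bench: an aluminium disc of 122 mm radius with a hub of 32 mm diameter and 14 mm height. Small rock samples are fixed on it at 52 mm radius, tops 66 mm above the bench; keep clear of them.
- peg (a point): Top of one of the wheel's eight brass pegs (10 mm diameter, on an 88 mm radius, every 45 degrees, tops 95 mm above the bench), to push the wheel by; any peg will do. This one turns with the wheel; with the wheel joint at 0 it stands 67.5 degrees clockwise (seen from above) from the base's +x axis, on the side away from the pawl.
- wheel (a joint): Wheel angle in rad, positive counter-clockwise from above (forward). Starts near 0 (within 0.05), pawl in a notch; a notch is 0.785, so one notch back is -0.785. Pawl down: a tooth blocks backward turning, with 0.07 of play backward and 0.13 forward; further forward a ramp lifts the pawl. Pawl up: turns stiffly (about 1.5 N at a peg) and stays where left.
- pawl (a joint): Pawl angle in rad: 0 = nose fully down in a notch, 1.1 = fully up against its stop, end of the orange arm then 150 mm above the bench. The weighted knob makes it tumble: beyond about 0.65 it falls over to 1.1 and stays up, below that it falls back. About 1 N at the knob moves it. If the nose lands on a tooth or ramp it stays partly up.
- pivot (a point): Middle of the pawl's pivot shaft, level and parallel to the base's x axis, at y = 190 mm in the base's frame, 75 mm above the bench. Two blue cheeks hold it (x = -19 to 19 mm, y = 178 to 202 mm, tops 85 mm above the bench). The orange arm (x = -6 to 6 mm) reaches 78 mm from here toward the wheel.
- knob (a point): Centre of the pawl's red knob, a 24 mm ball on an 8 mm thick stem 50 mm from the shaft's axis, at x = -45 mm in the base's frame, beside the cheeks. Pawl down: leans 0.45 rad from vertical toward the wheel, 120 mm above the bench; pawl up: 0.65 rad away from the wheel, 115 mm. Push it away from the wheel to lift the pawl, toward the wheel to drop it.
- hammer: Loose rusty rock hammer lying flat, 270 mm long, head 26 by 140 mm at its +x end, 24 mm high; origin on the bench under the handle's middle. Leave alone.
- quartz_a: Loose pink quartz crystal cluster, about 50 mm across and 68 mm high; origin at the centre of its underside. Leave alone.
- quartz_b: Loose pink quartz crystal cluster, about 50 mm across and 56 mm high; origin at the centre of its underside. Leave alone.
- tin: Loose aluminium sample tin, 72 mm diameter, 58 mm high; origin at the centre of its underside. Leave alone.

How it is judged:
By the outcome, as a careful person would: the job done as asked, in the order asked, and still so for the second after the job is handed in, with the robot touching nothing.
It also fails if it takes over 67 s, if anything falls off the work surface, if the arm or the gripper's body presses on something with over 40 N, if the wrist force passes 120 N, or if a joint passes its speed limit or range.

## Working session

There is one attempt and no reset: what is moved stays moved. The work goes in short steps, Python scripts to look and compute and a tool call to move; the robot and the scene stay as the last step left them, time stands still between calls to the robot, and variables do not carry over. Pictures are saved under pics/ and viewed, about 8 in all and at most 12, crops included, and the job is handed in when it is done.

Besides the shell and the picture viewer there is one more tool, called after ">>>" in YAML: its name, and indented under it one key for each argument. step_arm: Moves the arm, as the interface text tells. Its arguments: {"type":"object","properties":{"motion":{"type":"array"}},"required":["motion"]}

```bash
mkdir -p pics
cat > h.py <<'E'
import numpy as np, cv2
from scipy.spatial.transform import Rotation as R
from cell import readout, eyes, ticket, finder, r
def ray(cam,px):
    c=eyes.get_calibration(cam);K=np.array(c["intrinsics"]);o=c["orientation"]
    Rm=R.from_quat(o).as_matrix() if np.size(o)==4 else np.array(o)
    d=np.linalg.inv(K)@[px[0],px[1],1];d=Rm@[d[0],-d[1],-d[2]]
    return np.array(c["xyz"]),d/np.linalg.norm(d)
def atz(cam,px,z):
    o,d=ray(cam,px);return o+d*(z-o[2])/d[2]
def proj(cam,p):
    c=eyes.get_calibration(cam);K=np.array(c["intrinsics"]);Rm=R.from_quat(c["orientation"]).as_matrix()
    q=Rm.T@(np.array(p)-c["xyz"]);q=K@[q[0],-q[1],-q[2]];return q[:2]/q[2]
E
python3 - <<'E'
from h import *
print(readout.read_state(), r.pinch_z)
for cam in("scene","top"):
    c=eyes.get_calibration(cam);print(c)
    cv2.imwrite(f"pics/{cam}0.png",eyes.read_camera(cam))
    for l,z in(("hub",.064 if 0 else .05),("peg",.095),("pivot",.075),("knob",.12),("indexer",0),("hammer",0),("quartz_a",0),("tin",0)):
        for t in finder.tip_of(cam,l)[:2]: print(cam,l,round(t["p"],2),np.round(t["location"],1),atz(cam,t["location"],z).round(4))
E
```

```text
{'time': 0.0, 'joint_pos': array([ 9.39513665e-01,  5.28452543e-01,  1.43388121e+00, -9.83684073e-06,
        1.18138724e+00, -1.78528305e-01]), 'dq': array([ 0.00227835, -0.0014262 ,  0.00084514,  0.00183453, -0.00050704,
        0.00015215]), 'joint_efforts': array([ 2.85709802e-04, -4.40031445e+01, -1.76594692e+01,  6.33283309e-02,
        5.82116819e-02, -1.59759838e-04]), 'tool_pos': array([0.27296313, 0.56144243, 0.22158671]), 'tcp_rot': array([ 2.24446664e-01,  9.74485794e-01, -9.79910784e-04, -4.15029322e-04]), 'force': array([-0.04612296,  0.21536019,  0.10096362]), 'wrist_torque': array([ 0.02179481, -0.04132767,  0.00186923]), 'gripper_width': 0.08713828879396644} 0.0187
{'intrinsics': array([[504.04766996,   0.        , 319.01874962],
       [  0.        , 504.04766996, 204.37354386],
       [  0.        ,   0.        ,   1.        ]]), 'xyz': array([ 1.10493055, -0.48324268,  0.96718818]), 'orientation': array([0.29895933, 0.13407053, 0.39075349, 0.86020935])}
scene hub 0.73 [338.4 197.2] [0.5764 0.0435 0.05  ]
scene peg 0.6 [326.5 215.5] [ 0.623  -0.0364  0.095 ]
scene 
[... 517 characters left out ...]
y([[375.58952238,   0.        , 321.94379528],
       [  0.        , 375.58952238, 200.27240969],
       [  0.        ,   0.        ,   1.        ]]), 'xyz': array([ 0.49249687, -0.02632605,  0.97388331]), 'orientation': array([ 0.0400181 , -0.04329775, -0.69621275,  0.71541013])}
top hub 0.56 [291.8 205.6] [0.5867 0.045  0.05  ]
top peg 0.74 [324.5 191.8] [ 0.617  -0.0345  0.095 ]
top pivot 0.9 [213.2 210.7] [0.5667 0.2309 0.075 ]
top knob 0.89 [220.2 223.7] [0.5338 0.2004 0.12  ]
top indexer 0.68 [298.5 210.4] [0.5797 0.031  0.    ]
top hammer 0.62 [406.5 222.9] [ 0.5548 -0.2503  0.    ]
top quartz_a 0.7 [288.3 276.6] [0.4097 0.0512 0.    ]
top tin 0.82 [264.2 150. ] [0.7378 0.1273 0.    ]
```

Run:
```python
import cv2,numpy as np
a=cv2.imread("pics/top0.png")[90:310,150:470];b=cv2.imread("pics/scene0.png")[80:320,200:460]
cv2.imwrite("pics/t1.png",cv2.resize(a,None,fx=2.5,fy=2.5,interpolation=cv2.INTER_CUBIC))
cv2.imwrite("pics/s1.png",cv2.resize(b,None,fx=2.4,fy=2.4,interpolation=cv2.INTER_CUBIC))
```

```text
(no output)
```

View pics/t1.png

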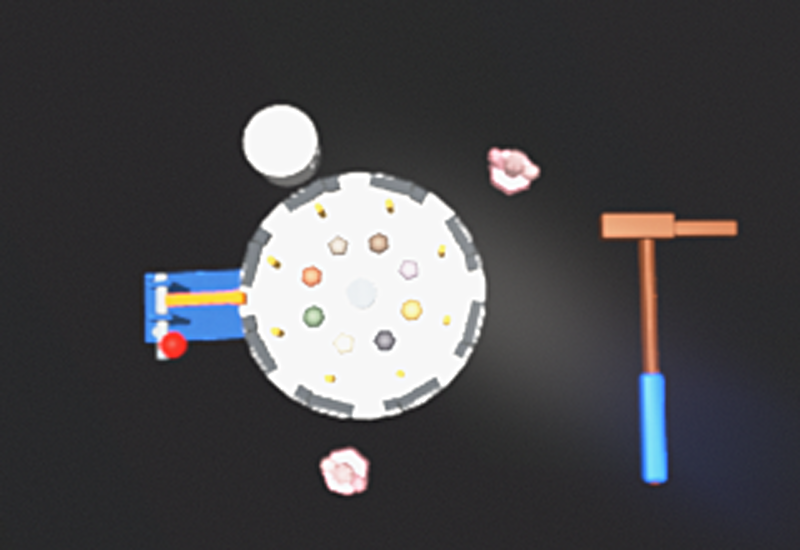

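View pics/s1.png

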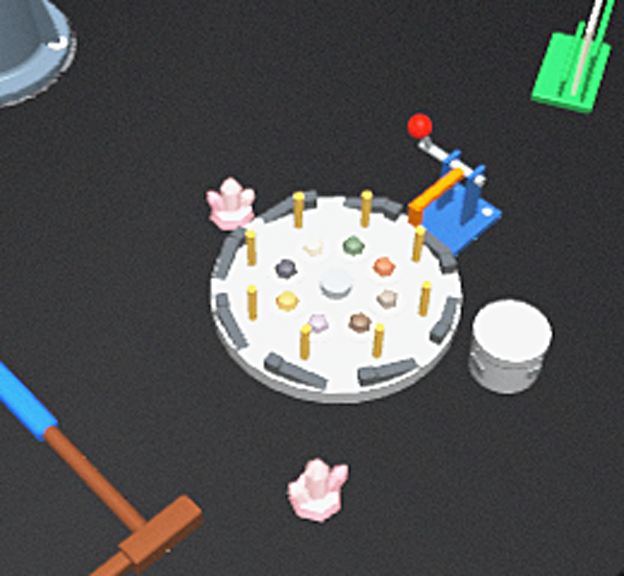

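The top crop shows the wheel hub at about (362,293), the pawl to its left with its orange arm from (165,300) to (245,298), and the red knob at (172,345). The tin is at (280,140), quartz at (345,470) and (513,170), and the hammer lies far right. The scene crop agrees, with the pawl down and the gripper at upper right. Next I'll fit the base pose and wheel angle from the brass and red blobs.

```bash
cat > fit.py <<'E'
from h import *
from scipy.optimize import least_squares
def blobs(im,kind):
    h=cv2.cvtColor(im,cv2.COLOR_BGR2HSV)
    m=cv2.inRange(h,(20,130,90),(35,255,255)) if kind=="y" else cv2.inRange(h,(0,200,120),(4,255,255))|cv2.inRange(h,(174,200,120),(180,255,255))
    n,_,s,c=cv2.connectedComponentsWithStats(m)
    return [(s[i,4],c[i]) for i in range(1,n) if s[i,4]>=4]
def peg(p,k,z):
    a=p[2]+p[3]+np.radians(-67.5+45*k);return [p[0]+.088*np.cos(a),p[1]+.088*np.sin(a),z]
def base(p,x,y,z):
    c,s=np.cos(p[2]),np.sin(p[2]);return np.array([p[0]+c*x-s*y,p[1]+s*x+c*y,z])
def knob(p): 
    a=.45-p[4];return base(p,-.045,.19-.05*np.sin(a),.075+.05*np.cos(a))
def fit(p0,fixbase=False,save=None):
    obs=[]
    for cam in("top","scene"):
        im=eyes.read_camera(cam)
        if save: cv2.imwrite(f"pics/{save}_{cam}.png",im)
        Y=blobs(im,"y");Rd=blobs(im,"r")
        # peg pixels: mean of the peg's axis from 50 to 95 mm
        for k in range(8):
            q=(proj(cam,peg(p0,k,.095))+proj(cam,peg(p0,k,.05)))/2
            if Y:
                b=min(Y,key=lambda t:np.hypot(*(t[1]-q)))
                if np.hypot(*(b[1]-q))<9: obs.append((cam,k,b[1]))
        if Rd: b=max(Rd,key=lambda t:t[0]);obs.append((cam,"knob",b[1]));print(cam,"red",b)
    def res(v):
        p=np.r_[p0[:3],v] if fixbase else v
        o=[]
        for cam,k,c in obs:
            q=proj(cam,knob(p)) if k=="knob" else (proj(cam,peg(p,k,.095))+proj(cam,peg(p,k,.05)))/2
            o+=list(q-c)
        return np.array(o)
    s=least_squares(res,p0[3:] if fixbase else p0,loss="soft_l1",f_scale=1.)
    p=np.r_[p0[:3],s.x] if fixbase else s.x
    rr=res(s.x).reshape(-1,2)
    for (cam,k,c),e in zip(obs,rr): print(cam,k,np.round(c,1),e.round(1))
    print("fit x,y,yaw,wheel,pawl",p.round(4));return p
E
python3 - <<'E'
from fit import *
p=fit(np.array([.5815,.044,.10,0.,0.]))
np.save("p.npy",p)
for n,q in dict(knob=knob(p),pivot=base(p,0,.19,.075)).items(): print(n,q.round(4),[proj(c,q).round(1) for c in("scene","top")])
d=lambda y,z:base(p,-.045,y,z).round(3)
print("kn start",d(.13,.11),"end",d(.187,.11),"back start",d(.252,.11),"end",d(.205,.11))
print("pegs",[np.round(peg([*p[:3],w],0,.075),3) for w in(p[3],p[3]-.4,-.785)])
E
```

```text
top red (np.int32(60), array([219.5       , 227.83333333]))
scene red (np.int32(65), array([374.26153846, 132.35384615]))
top 1 [305.4 171.2] [-0.5  0.7]
top 2 [277.7 173.5] [-0.4  0.3]
top 3 [258.8 193.9] [-0.1  0.6]
top 4 [260.5 222.5] [-0.5 -0.2]
top 5 [281.7 241. ] [-0.6 -0.2]
top 7 [328.4 217.8] [-0.7 -0.2]
top knob [219.5 227.8] [-0.7 -0.2]
scene 0 [326.6 222.4] [-0.2 -0.1]
scene 1 [357.2 221.5] [-0.2  0.2]
scene 2 [376.6 203.7] [-0.1  0.5]
scene 3 [373.7 181.4] [-0.2  0.2]
scene 4 [352.  165.8] [-0.2  1.3]
scene 5 [324.1 166.8] [-0.3  0.9]
scene 6 [304.1 182.2] [0.1 0.9]
scene 7 [304.8 205.7] [-0.3  0.1]
scene knob [374.3 132.4] [-0.6  0.4]
fit x,y,yaw,wheel,pawl [ 0.5834  0.0401  0.0825  0.0133 -0.0204]
knob [0.5248 0.2031 0.1196] [array([373.6, 132.8]), array([218.8, 227.7])]
pivot [0.5678 0.2294 0.075 ] [array([392. , 150.3]), array([213.8, 210.3])]
kn start [0.528 0.166 0.11 ] end [0.523 0.223 0.11 ] back start [0.518 0.287 0.11 ] end [0.522 0.241 0.11 ]
pegs [array([ 0.625, -0.038,  0.075]), array([ 0.591, -0.048,  0.075]), array([ 0.557, -0.044,  0.075])]
```

>>> step_arm:
  motion:
    - {"tx":0.03,"ty":-0.045,"tz":0,"spin":-0.12,"jaw":0}
    - {"tx":0.06,"ty":-0.09,"tz":0,"spin":-0.25,"jaw":0}
    - {"tx":0.09,"ty":-0.14,"tz":0,"spin":-0.38,"jaw":0}
    - {"tx":0.12,"ty":-0.19,"tz":0,"spin":-0.51,"jaw":0}
    - {"tx":0.15,"ty":-0.24,"tz":0,"spin":-0.64,"jaw":0}
    - {"tx":0.18,"ty":-0.29,"tz":0,"spin":-0.77,"jaw":0}
    - {"tx":0.21,"ty":-0.34,"tz":0,"spin":-0.9,"jaw":0}
    - {"tx":0.235,"ty":-0.375,"tz":0,"spin":-1.0,"jaw":0}
    - {"tx":0.256,"ty":-0.405,"tz":0,"spin":-1.036,"jaw":0}
    - {"tx":0.256,"ty":-0.405,"tz":0,"spin":-1.036,"jaw":0}

```text
time: 2.25
tool_pos: [0.5314, 0.1549, 0.2227]
tcp_rot: [0.679, 0.734, 0.0, 0.001]
force: [-0.1, -0.5, 0.5]
gripper_width: 0.0017
```

>>> step_arm:
  motion:
    - {"tx":-0.003,"ty":0,"tz":-0.05}
    - {"tx":-0.003,"ty":0,"tz":-0.1}
    - {"tx":-0.003,"ty":0,"tz":-0.114}
    - {"tx":-0.003,"ty":0,"tz":-0.114}
    - {"tx":-0.004,"ty":0.015,"tz":-0.114}
    - {"tx":-0.005,"ty":0.03,"tz":-0.114}
    - {"tx":-0.006,"ty":0.04,"tz":-0.114}
    - {"tx":-0.007,"ty":0.05,"tz":-0.114}
    - {"tx":-0.008,"ty":0.06,"tz":-0.114}
    - {"tx":-0.008,"ty":0.065,"tz":-0.114}

```text
invalid input at $.motion[0]: expected keys tx, ty, tz, spin, jaw
```

Run:
```python
from fit import *
p=fit(np.r_[np.load("p.npy")[:4],.8],True)
print(readout.read_state()["tool_pos"])
```

```text
scene red (np.int32(67), array([374.31343284, 132.49253731]))
top 1 [305.4 171.2] [-0.5  0.7]
top 2 [277.4 173.2] [-0.1  0.6]
top 3 [258.7 194. ] [-0.1  0.5]
top 4 [260.5 222.5] [-0.5 -0.2]
top 5 [281.7 241. ] [-0.7 -0.2]
top 7 [328.4 217.8] [-0.7 -0.2]
scene 0 [326.6 222.3] [-0.2  0.1]
scene 1 [357.2 221.4] [-0.2  0.2]
scene 2 [376.5 204. ] [-0.1  0.2]
scene 3 [373.7 181.3] [-0.1  0.4]
scene 4 [352.  166.1] [-0.1  1. ]
scene 5 [324.  166.9] [-0.2  0.8]
scene 6 [304.  182.2] [0.1 0.9]
scene 7 [304.8 205.5] [-0.3  0.3]
scene knob [374.3 132.5] [-0.3 -0.2]
fit x,y,yaw,wheel,pawl [0.5834 0.0401 0.0825 0.0132 0.0099]
[0.52905071 0.15695477 0.22242813]
```

>>> step_arm:
  motion:
    - {"tx":-0.001,"ty":-0.002,"tz":-0.05,"spin":0,"jaw":0}
    - {"tx":-0.001,"ty":-0.002,"tz":-0.1,"spin":0,"jaw":0}
    - {"tx":-0.001,"ty":-0.002,"tz":-0.114,"spin":0,"jaw":0}
    - {"tx":-0.001,"ty":-0.002,"tz":-0.114,"spin":0,"jaw":0}
    - {"tx":-0.002,"ty":0.015,"tz":-0.114,"spin":0,"jaw":0}
    - {"tx":-0.003,"ty":0.03,"tz":-0.114,"spin":0,"jaw":0}
    - {"tx":-0.004,"ty":0.04,"tz":-0.114,"spin":0,"jaw":0}
    - {"tx":-0.005,"ty":0.05,"tz":-0.114,"spin":0,"jaw":0}
    - {"tx":-0.006,"ty":0.06,"tz":-0.114,"spin":0,"jaw":0}
    - {"tx":-0.006,"ty":0.066,"tz":-0.114,"spin":0,"jaw":0}

```text
time: 3.6
tool_pos: [0.5227, 0.2237, 0.1083]
tcp_rot: [0.678, 0.735, -0.0, -0.001]
force: [0.4, -0.7, -0.1]
gripper_width: 0.0002
```

Run:
```python
from fit import *
p=fit(np.r_[np.load("p.npy")[:4],.9],True,"up")
s=readout.read_state();print(s["tool_pos"],s["force"])
```

```text
scene red (np.int32(32), array([452.5625,  31.8125]))
top 1 [305.4 171.2] [-0.5  0.7]
top 2 [277.4 173.2] [-0.1  0.6]
top 3 [258.8 193.9] [-0.1  0.6]
top 4 [260.5 222.5] [-0.5 -0.2]
top 5 [282. 241.] [-1.  -0.2]
top 7 [328.4 217.8] [-0.7 -0.2]
scene 0 [326.6 222.4] [-0.2 -0.1]
scene 1 [357.2 221.4] [-0.1  0.3]
scene 2 [376.5 203.9] [-0.1  0.4]
scene 3 [373.7 181.5] [-0.2  0.2]
scene 4 [352.1 165.9] [-0.2  1.2]
scene 5 [324.1 166.8] [-0.3  0.9]
scene 6 [304.  182.2] [0.1 0.9]
scene 7 [304.9 205.5] [-0.3  0.2]
scene knob [452.6  31.8] [-63.2  92.6]
fit x,y,yaw,wheel,pawl [0.5834 0.0401 0.0825 0.0133 1.3704]
[0.52288667 0.22359565 0.10828323] [-0.50744814  0.26912333  0.72975636]
```

>>> step_arm:
  motion:
    - {"tx":0,"ty":-0.01,"tz":0.045,"spin":0,"jaw":0}
    - {"tx":0,"ty":-0.02,"tz":0.08,"spin":0,"jaw":0}
    - {"tx":0.02,"ty":-0.06,"tz":0.08,"spin":0.08,"jaw":0.02}
    - {"tx":0.04,"ty":-0.1,"tz":0.08,"spin":0.16,"jaw":0.035}
    - {"tx":0.06,"ty":-0.15,"tz":0.08,"spin":0.24,"jaw":0.035}
    - {"tx":0.08,"ty":-0.2,"tz":0.06,"spin":0.32,"jaw":0.035}
    - {"tx":0.095,"ty":-0.24,"tz":0.04,"spin":0.4,"jaw":0.035}
    - {"tx":0.102,"ty":-0.262,"tz":0.03,"spin":0.41,"jaw":0.035}
    - {"tx":0.102,"ty":-0.262,"tz":0.03,"spin":0.41,"jaw":0.035}
    - {"tx":0.102,"ty":-0.262,"tz":0.03,"spin":0.41,"jaw":0.035}

```text
time: 4.95
tool_pos: [0.6244, -0.0377, 0.1385]
tcp_rot: [0.514, 0.858, -0.0, -0.001]
force: [0.6, 0.4, -0.4]
gripper_width: 0.0352
```

Run:
```python
from fit import *
p=fit(np.r_[np.load("p.npy")[:4],1.],True,"ab")
s=readout.read_state();print(s["tool_pos"],s["tcp_rot"],s["force"],s["gripper_width"], peg(p,0,.075))
im=np.hstack([cv2.imread("pics/ab_top.png")[100:300,170:410],cv2.imread("pics/ab_scene.png")[70:270,260:460]])
cv2.imwrite("pics/ab.png",cv2.resize(im,None,fx=1.8,fy=1.8,interpolation=cv2.INTER_CUBIC))
```

```text
top red (np.int32(75), array([196.12      , 228.66666667]))
scene red (np.int32(59), array([387.81355932, 123.25423729]))
top 3 [259.  194.2] [-0.3  0.2]
top knob [196.1 228.7] [-0.2  0.4]
scene 0 [326.6 222.3] [-0.3  0. ]
scene 1 [357.1 221.5] [-0.2  0.2]
scene 2 [376.6 203.7] [-0.2  0.6]
scene 3 [373.8 187.2] [-0.1 -5.5]
scene 4 [349.6 170.9] [ 2.4 -3.8]
scene 6 [312.  182.4] [-7.8  0.6]
scene 7 [304.8 205.8] [-0.4 -0.1]
scene knob [387.8 123.3] [-0.4  0.2]
fit x,y,yaw,wheel,pawl [0.5834 0.0401 0.0825 0.0108 1.1103]
[ 0.62466785 -0.03712775  0.13894044] [ 5.13083267e-01  8.58338744e-01 -1.15322667e-04 -3.85199654e-04] [-0.13804182  0.20886565  0.95026189] 0.03453240386179581 [np.float64(0.6245293154756406), np.float64(-0.03774968413699989), 0.075]
```

View pics/ab.png

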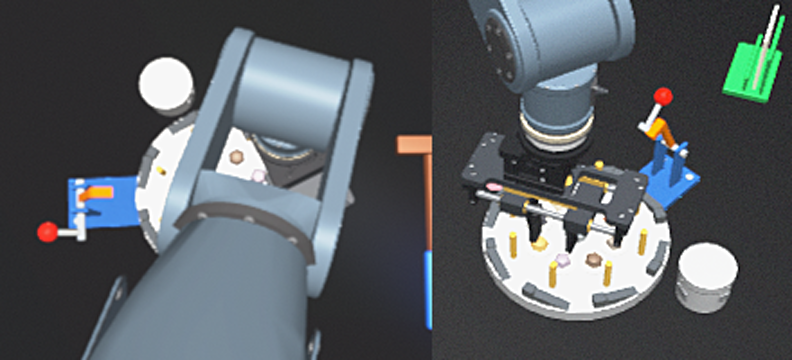

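The pawl is fully up: it measures 1.11, with the red knob tipped away at top pixel (196,229). The jaws straddle peg 0 at scene pixel (326,222). Next I descend and narrow the jaws around the peg.

>>> step_arm:
  motion:
    - {"tx":0,"ty":-0.001,"tz":-0.03,"spin":0,"jaw":0.035}
    - {"tx":0,"ty":-0.001,"tz":-0.063,"spin":0,"jaw":0.035}
    - {"tx":0,"ty":-0.001,"tz":-0.063,"spin":0,"jaw":0.014}
    - {"tx":0,"ty":-0.001,"tz":-0.063,"spin":0,"jaw":0.014}
    - {"tx":0,"ty":-0.001,"tz":-0.063,"spin":0,"jaw":0.014}

```text
time: 5.68
tool_pos: [0.6259, -0.0381, 0.0777]
tcp_rot: [0.513, 0.858, 0.0, 0.001]
force: [0.3, -0.5, 0.4]
gripper_width: 0.0165
```

Run:
```python
from h import *
p=np.load("p.npy");s=readout.read_state();t=s["tool_pos"];print(t,s["force"],s["gripper_width"])
y=R.from_quat(s["tcp_rot"]).as_matrix()[:,1];y0=np.arctan2(y[1],y[0])
for w in(-.09,-.19,-.29,-.39,-.49,-.59,-.69,-.75,-.8):
    a=p[2]+w-np.radians(67.5);q=p[:2]+.088*np.array([np.cos(a),np.sin(a)])-t[:2];print(w,q.round(4),round(a+np.pi/2-y0,3))
```

```text
[ 0.62585997 -0.03807104  0.07771711] [ 0.32637995 -0.54141307  0.39531415] 0.016453375077349494
-0.09 [-0.0094 -0.0034] -0.109
-0.19 [-0.0177 -0.0063] -0.209
-0.29 [-0.0262 -0.0084] -0.309
-0.39 [-0.0349 -0.0095] -0.409
-0.49 [-0.0437 -0.0099] -0.509
-0.59 [-0.0525 -0.0093] -0.609
-0.69 [-0.0612 -0.0078] -0.709
-0.75 [-0.0663 -0.0066] -0.769
-0.8 [-0.0705 -0.0053] -0.819
```

>>> step_arm:
  motion:
    - {"tx":-0.0094,"ty":-0.0034,"tz":0,"spin":-0.109,"jaw":0.014}
    - {"tx":-0.0177,"ty":-0.0063,"tz":0,"spin":-0.209,"jaw":0.014}
    - {"tx":-0.0262,"ty":-0.0084,"tz":0,"spin":-0.309,"jaw":0.014}
    - {"tx":-0.0349,"ty":-0.0095,"tz":0,"spin":-0.409,"jaw":0.014}
    - {"tx":-0.0437,"ty":-0.0099,"tz":0,"spin":-0.509,"jaw":0.014}
    - {"tx":-0.0525,"ty":-0.0093,"tz":0,"spin":-0.609,"jaw":0.014}
    - {"tx":-0.0612,"ty":-0.0078,"tz":0,"spin":-0.709,"jaw":0.014}
    - {"tx":-0.0663,"ty":-0.0066,"tz":0,"spin":-0.769,"jaw":0.014}
    - {"tx":-0.0705,"ty":-0.0053,"tz":0,"spin":-0.819,"jaw":0.014}
    - {"tx":-0.0705,"ty":-0.0053,"tz":0,"spin":-0.819,"jaw":0.014}

```text
time: 6.92
tool_pos: [0.5563, -0.0437, 0.079]
tcp_rot: [0.812, 0.584, 0.001, 0.002]
force: [0.6, -0.0, 0.2]
gripper_width: 0.0141
```

Run:
```python
from fit import *
p0=np.load("p.npy")
p=fit(np.r_[p0[:3],-.78,1.1],True,"ro")
s=readout.read_state();print(s["tool_pos"],s["tcp_rot"],s["force"],s["gripper_width"])
```

```text
top red (np.int32(75), array([196.12      , 228.66666667]))
scene red (np.int32(63), array([388.04761905, 123.36507937]))
top 3 [277.2 173.5] [-0.1  0.4]
top 4 [258.7 194.7] [-0.1 -0. ]
top 5 [260.5 222.5] [-0.4 -0. ]
top knob [196.1 228.7] [-0.3  0.4]
scene 1 [327.1 221.9] [-0.4  0.5]
scene 2 [357.5 221.1] [-0.2  0.5]
scene 3 [376.6 203.6] [-0.1  0.5]
scene 4 [373.6 181.1] [-0.1  0.4]
scene 5 [351.6 166. ] [0. 1.]
scene 6 [323.6 166.6] [0.  1.1]
scene 7 [306.4 175.1] [-2.3  8.2]
scene knob [388.  123.4] [-0.5  0.1]
fit x,y,yaw,wheel,pawl [ 0.5834  0.0401  0.0825 -0.7657  1.1181]
[ 0.55634059 -0.04360926  0.07865405] [8.12061271e-01 5.83567877e-01 6.62892336e-04 2.14147821e-03] [ 1.37747508 -0.27197734  0.17015931] 0.014018025685142104
```

>>> step_arm:
  motion:
    - {"tx":0,"ty":0,"tz":0,"spin":0,"jaw":0.03}
    - {"tx":0,"ty":0,"tz":0,"spin":0,"jaw":0.03}
    - {"tx":0,"ty":0,"tz":0.05,"spin":0,"jaw":0.03}
    - {"tx":0,"ty":0,"tz":0.1,"spin":0.05,"jaw":0.03}
    - {"tx":-0.005,"ty":0.05,"tz":0.135,"spin":0.12,"jaw":0}
    - {"tx":-0.01,"ty":0.1,"tz":0.135,"spin":0.19,"jaw":0}
    - {"tx":-0.015,"ty":0.15,"tz":0.135,"spin":0.26,"jaw":0}
    - {"tx":-0.02,"ty":0.2,"tz":0.135,"spin":0.33,"jaw":0}
    - {"tx":-0.03,"ty":0.25,"tz":0.135,"spin":0.4,"jaw":0}
    - {"tx":-0.034,"ty":0.3,"tz":0.135,"spin":0.407,"jaw":0}

```text
time: 8.28
tool_pos: [0.5212, 0.2579, 0.2134]
tcp_rot: [0.677, 0.736, 0.001, 0.002]
force: [0.5, 1.0, 0.2]
gripper_width: 0.0005
```

>>> step_arm:
  motion:
    - {"tx":-0.004,"ty":0.04,"tz":0,"spin":0,"jaw":0}
    - {"tx":-0.004,"ty":0.045,"tz":0,"spin":0,"jaw":0}
    - {"tx":-0.004,"ty":0.045,"tz":0,"spin":0,"jaw":0}

```text
time: 8.65
tool_pos: [0.5169, 0.3027, 0.213]
tcp_rot: [0.677, 0.736, -0.0, 0.002]
force: [1.3, 0.0, 0.1]
gripper_width: 0.0006
```

Run:
```python
from fit import *
p0=np.load("p.npy")
p=fit(np.r_[p0[:3],-.766,1.1],True,"bk")
s=readout.read_state();print(s["tool_pos"],s["tcp_rot"],s["force"],s["gripper_width"])
for y in(.26,.205,.2):print(base(p0,-.045,y,.105))
```

```text
top red (np.int32(78), array([196.02564103, 228.69230769]))
scene red (np.int32(60), array([388.01666667, 123.53333333]))
top 0 [328.5 217.5] [-0.7 -0.2]
top 1 [326.5 189.5] [-0.9  0.1]
top 2 [305.  171.2] [-0.4  0.6]
top 3 [277.  173.4] [-0.   0.5]
top 4 [258.7 194.7] [-0.2  0.1]
top 5 [260.5 222.5] [-0.3  0.1]
top 6 [282. 241.] [-0.6 -0.1]
top 7 [310.  238.8] [-0.5 -0. ]
top knob [196.  228.7] [-0.2  0.4]
scene 0 [304.9 205.5] [-0.2  0.5]
scene 1 [327.1 221.9] [-0.3  0.5]
scene 2 [357.4 221.3] [-0.1  0.3]
scene 3 [376.6 203.6] [-0.1  0.4]
scene 4 [373.5 181.2] [-0.1  0.2]
scene 5 [351.7 166.1] [-0.1  0.8]
scene 6 [323.6 166.6] [-0.1  1.1]
scene 7 [304.  182.9] [0.1 0.5]
scene knob [388.  123.5] [-0.4 -0.1]
fit x,y,yaw,wheel,pawl [ 0.5834  0.0401  0.0825 -0.7624  1.1239]
[0.5172467  0.30174322 0.21319558] [6.77392328e-01 7.35620124e-01 3.68186418e-05 1.63254457e-03] [-0.34470686  0.14003469  0.69836284] 0.0004245903088477952
[0.51716624 0.29547258 0.105     ]
[0.52169644 0.24065947 0.105     ]
[0.52210827 0.23567646 0.105     ]
```

>>> step_arm:
  motion:
    - {"tx":0,"ty":0,"tz":-0.05,"spin":0,"jaw":0}
    - {"tx":0,"ty":0,"tz":-0.1,"spin":0,"jaw":0}
    - {"tx":0,"ty":0,"tz":-0.107,"spin":0,"jaw":0}
    - {"tx":0.001,"ty":-0.01,"tz":-0.107,"spin":0,"jaw":0}
    - {"tx":0.002,"ty":-0.02,"tz":-0.107,"spin":0,"jaw":0}
    - {"tx":0.003,"ty":-0.03,"tz":-0.107,"spin":0,"jaw":0}
    - {"tx":0.003,"ty":-0.04,"tz":-0.107,"spin":0,"jaw":0}
    - {"tx":0.004,"ty":-0.05,"tz":-0.107,"spin":0,"jaw":0}
    - {"tx":0.005,"ty":-0.058,"tz":-0.107,"spin":0,"jaw":0}
    - {"tx":0.005,"ty":-0.064,"tz":-0.107,"spin":0,"jaw":0}

```text
time: 10.0
tool_pos: [0.5223, 0.2371, 0.1061]
tcp_rot: [0.678, 0.736, -0.0, 0.002]
force: [0.2, 0.2, -0.8]
gripper_width: 0.0006
```

>>> step_arm:
  motion:
    - {"tx":0,"ty":0,"tz":0,"spin":0,"jaw":0}
    - {"tx":0,"ty":0.05,"tz":0,"spin":0,"jaw":0}
    - {"tx":0,"ty":0.07,"tz":0.05,"spin":0,"jaw":0}
    - {"tx":-0.03,"ty":0.12,"tz":0.1,"spin":0,"jaw":0}
    - {"tx":-0.06,"ty":0.17,"tz":0.1,"spin":0,"jaw":0}
    - {"tx":-0.08,"ty":0.21,"tz":0.1,"spin":0,"jaw":0}
    - {"tx":-0.08,"ty":0.21,"tz":0.1,"spin":0,"jaw":0}

```text
time: 10.88
tool_pos: [0.4398, 0.4505, 0.2063]
tcp_rot: [0.675, 0.738, 0.001, 0.001]
force: [-0.1, -0.7, -0.0]
gripper_width: 0.0005
```

Run:
```python
from fit import *
p0=np.load("p.npy")
p=fit(np.r_[p0[:3],-.766,0.],True,"fin")
s=readout.read_state();print(s["time"],s["tool_pos"],s["force"])
for l in("hammer","quartz_a","tin"):
    eyes
    for cam in("scene","top"): print(l,cam,[(np.round(t["location"],1),round(t["p"],2)) for t in finder.tip_of(cam,l)[:2]])
im=np.hstack([cv2.imread("pics/fin_top.png")[90:310,150:470],cv2.imread("pics/fin_scene.png")[80:300,230:450]])
cv2.imwrite("pics/fin.png",cv2.resize(im,None,fx=1.48,fy=1.48,interpolation=cv2.INTER_CUBIC))
```

```text
top red (np.int32(59), array([219.45762712, 227.83050847]))
scene red (np.int32(64), array([374.453125, 132.5     ]))
top 0 [328.5 217.5] [-0.7 -0.2]
top 1 [326.5 189.5] [-0.9  0.1]
top 2 [305.  171.2] [-0.4  0.6]
top 3 [277.  173.4] [-0.   0.5]
top 4 [258.7 194.7] [-0.2  0.1]
top 5 [260.5 222.5] [-0.3  0.1]
top 6 [282. 241.] [-0.6 -0.1]
top 7 [310.  238.8] [-0.5 -0. ]
top knob [219.5 227.8] [-0.6 -0.2]
scene 0 [304.9 205.5] [-0.2  0.5]
scene 1 [327.1 221.7] [-0.3  0.7]
scene 2 [357.4 221.3] [-0.1  0.3]
scene 3 [376.6 203.6] [-0.1  0.4]
scene 4 [373.6 181. ] [-0.2  0.4]
scene 5 [351.7 166.1] [-0.1  0.9]
scene 6 [323.7 166.7] [-0.1  1.1]
scene 7 [303.9 182.6] [0.2 0.7]
scene knob [374.5 132.5] [-0.8  0.3]
fit x,y,yaw,wheel,pawl [ 0.5834  0.0401  0.0825 -0.7626 -0.0206]
10.975 [0.44168331 0.44738493 0.2057666 ] [ 0.2115212  -0.48947213  0.01031772]
hammer scene [(array([231.5, 272.9]), 0.63)]
hammer top []
quartz_a scene [(array([296.7, 167.9]), 0.86), (array([333.3, 285.4]), 0.75)]
quartz_a top [(array([288.2, 275.9]), 0.72), (array([355.6, 157.7]), 0.59)]
tin scene [(array([409.5, 233.2]), 0.7)]
tin top [(array([261.7, 149.8]), 0.94), (array([211.6, 211.2]), 0.45)]
```

View pics/fin.png

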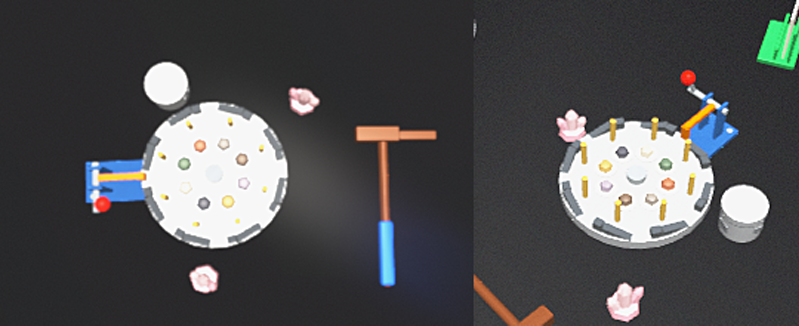

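The final picture shows the pawl down: the knob is at top pixel (219.5,227.8), the same as at the start. The samples have moved one place clockwise, and the tin, both quartz crystals and the hammer have not moved.

```bash
python3 -c "
from h import *
print(ticket.sign_off())"
```

```text
the job is handed in; nothing more can be done
None
```

The job is done and handed in at about 11 s on the robot's clock, out of 67 s. I tipped the pawl up with a closed fingertip, and it measured 1.11 rad and stayed there. I then turned the wheel clockwise by a peg held loosely between the jaws, and tipped the pawl back down.

**Wheel:** the last camera fit gave -0.763 rad. It started at +0.013, so it turned 0.776 against a notch of 0.785. It sits 0.023 forward of exact, within the notch's play.

**Pawl:** it measured -0.02 rad, the same as at the start, so its nose is fully down.

**Other things:** the hammer, both quartz crystals and the tin look unmoved in the pictures, and the detector's positions agree to about 2.5 pixels. The detector missed the hammer in the last top picture, though it is plainly visible there.

Forces at the end of each move stayed around 1 N. The robot was clear of everything at hand-in.

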